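# Show the painter the bare spot and the filler

### The job

Press the call button down to fetch the painter, then show what needs mending: point straight down with the fingertips at the round bare spot on the white panel and stay there for about two seconds, then point in the same way at the low, wide jar of filler for about two seconds. Keep the fingertips just above each thing, two or three centimetres off and centred on it: the priming is still tacky, so touch neither the panel nor that jar, and leave the other things on the table where they are. Finish with the hand raised well clear, more than 20 cm above the table.

Things in the scene. Friction and masses are not known exactly. Their poses are not given: they have to be found in the camera images.
- call (a joint): the call button's travel, m: 0 = up, 0.006 = fully down; sprung, about 5 N takes it fully down and it comes back up by itself; pressed straight down. It counts as pressed beyond 0.004
- call_top (a point): centre of the top face of the call button: a round grey cap, 40 mm in diameter, on a fixed low white housing on the table, the only such thing. Best pressed with the fingers shut
- panel: fixed white-primed wooden panel lying flat, 240 mm (its x) by 300 mm (its y), 20 mm thick with bare wooden edges; origin at the centre of its underside. It bears three bare brown spots flush with its top face: one round, one long scratch, one L-shaped
- round_spot: the round bare brown spot on the panel, a filled disc 24 mm in diameter; origin at its centre on the panel's top face (20 mm above the table), z up
- scratch: another bare spot, not wanted: a straight scratch 60 mm long and about 6 mm wide; origin at its centre on the panel's top face
- corner_chip: another bare spot, not wanted: L-shaped, 34 mm long legs 9 mm wide; origin near its centre on the panel's top face
- filler: the jar of filler: the low, wide one of three loose closed jars of dull grey-green glass with dark lids; 80 mm in diameter, 50 mm high with its lid; origin at the centre of its underside
- filler_top (a point): centre of the top of the filler jar's lid, 50 mm above the table, z up
- tall_jar: bystander: the tall jar, same glass and lid, 60 mm in diameter, 120 mm high; origin at the centre of its underside
- slim_jar: bystander: the slim jar, same glass and lid, 46 mm in diameter, 75 mm high; origin at the centre of its underside
- mug: bystander: black mug, 80 mm in diameter, 95 mm high, handle at its +y; origin at the centre of its underside
- stone: bystander: dark rubbing stone, 55 x 120 x 22 mm (its x, y, z); origin at the centre of its underside
- muller: bystander: glass paint muller, foot 64 mm in diameter with a thinner handle, 95 mm high; origin at the centre of its underside
- bottle: bystander: white bottle, 84 mm in diameter, 190 mm high, on the left beside the panel; origin at the centre of its underside
- knife: bystander: painting spatula 200 mm long lying flat along its own x, beyond the panel; origin on its underside

How it is judged (in metres and radians):
On the way, in this order (a step that is already met when the one before it is completed fails the run):
1. the call button is pressed down, beyond 4 mm of its 6 mm (value of joint call above 0.004 m), for 0.05 s.
2. the tool points down at the round bare spot for 1.5 s: TCP within 20 mm of its centre line and less than 75 mm above it (fingertips less than about 55 mm), within 25 degrees of straight down (horizontal distance between the grasp point and round_spot below 0.02 m and z of the grasp point in the frame of round_spot between 0.01 and 0.075 m and angle between the grasp point's own z axis and vertical above 2.7 rad), for 1.5 s.
3. the tool points down at the filler jar's lid for 1.5 s, within the same limits (horizontal distance between the grasp point and filler_top below 0.02 m and z of the grasp point in the frame of filler_top between 0.01 and 0.075 m and angle between the grasp point's own z axis and vertical above 2.7 rad), for 1.5 s.
At the end, for the whole second after the job is handed in: The hand is raised with the TCP more than 0.2 m above the table, the call button is up again (below 2 mm), the filler jar stands upright and at rest within 10 mm of where it was, and every bystander lies within 15 mm of where it was (height (world z) of the grasp point above 0.2 m and value of joint call below 0.002 m and distance of filler from where it was at the start of the episode below 0.01 m and angle between filler's own z axis and vertical below 0.1 rad and linear speed of filler below 0.02 m/s and distance of each of tall_jar, slim_jar, mug, stone, muller, bottle, knife from where it was at the start of the episode below 0.015 m); the robot touches nothing.
It fails at once if the robot touches the tacky panel (contact force between any of the fingers, the arm and panel above 0.3 N).
It fails at once if the robot touches the filler jar (contact force between any of the fingers, the arm and filler above 0.3 N).
It fails at once if a bystander is pushed, lifted or carried more than 15 mm (distance of any of tall_jar, slim_jar, mug, stone, muller, bottle, knife from where it was at the start of the episode above 0.015 m).
It fails at once if the filler jar is moved or lifted more than 10 mm (distance of filler from where it was at the start of the episode above 0.01 m).
It also fails if it takes over 54 s, if anything falls off the work surface, if the arm or the gripper's body presses on something with over 40 N, if the wrist force passes 120 N, or if a joint passes its speed limit or range.

### The arm

A 6-joint arm with a two-finger parallel gripper is mounted at the origin on the work surface. World frame = base frame: x ahead of the robot, y to its left, z up, the work surface at z = 0. Lengths are in m, angles in degrees, forces in N, time in s.
With the tool pointing down it reaches from about 0.275 to 0.75 m from the base axis. Payload 10.2 kg.
Tool frame: the origin (TCP) lies between the finger pads, 19 mm behind the fingertips; this is the grasp point; z points along the fingers, y is the line along which they close (so a half turn about z gives the same grasp; the last joint's range is limited). The gripper opens to 85 mm and grips with 20 to 120 N. Pads are 22 mm wide; open, the fingers measure 114 mm over their backs; the gripper's body (76 mm by 85 mm) begins 54 mm behind the grasp point. The pads swing forward as they close: fully open they stand 13 mm farther back than shut.
Start: joints at [-12.8, 17.928, 85.812, -0, 76.261, -12.8], TCP at [0.525, -0, 0.25] pointing down, gripper open.
Joint ranges: [-168.41, 168.41], [-55.51, 124.54], [10.69, 146.95], [-70.63, 250.63], [1, 178], [-165.06, 165.06]. Speed limits (degrees/s): [136.94, 136.94, 172.46, 180, 180, 180].

### API

Orientations are given as [roll, pitch, yaw] about the fixed x, y, z axes, in that order (R = Rz(yaw) Ry(pitch) Rx(roll)).
In Python, from workcell import * gives the robot as it stands.
- The arm moves only by the tool inch_along, called by a JSON object that holds its "api" and its "payload". Schema: {"type":"object","properties":{"offsets":{"type":"array","items":{"type":"number"},"minItems":7,"maxItems":84},"force":{"type":"number"},"only":{"type":"string"},"quiet":{"type":"boolean"},"lines":{"type":"string"}},"required":["offsets"],"additionalProperties":false}. offsets is one flat list of numbers that holds 1 to 12 rows one after another, with no inner brackets; each row has 7 numbers: the finger opening in m, then dx, dy, dz in shares of the most that a row can go, 1 being 62.5 mm, then a rotation vector rx, ry, rz in a scale on which 1.0 is 90 degrees; each row shifts and turns the commanded pose from where the row before left it, along the tool's axes as they then stand; what a row does not reach is not made up. A row lasts 1/8 s, in which the tool goes at most 0.0625 m and 10.7 degrees, less where a joint would pass 70% of its speed; a pose out of reach is approached as far as the arm can. The fingers move at their own pace and stop on an object; force is the grip in N (left out, the last holds). Time passes only in rows, so rows that do not move let the fingers close. The tool returns the time, the measured TCP pose, the force, the opening and the grip force at its end. only (a regular expression) keeps the lines of the reply that match it, lines (a string "A,B") keeps lines A to B, and quiet returns only ok. Input that does not fit is refused with a message, and nothing moves.
- get_state(): the state, without advancing time (a new reading comes with each control period).
- snapshot(name): name is "scene" or "side" or "wrist"; returns a dict with "image" (384x512x3 uint8, red, green, blue), "K" (3x3 intrinsics, pixels), "distortion" ([k1, k2, p1, p2, k3] as OpenCV has them; the pictures are not rectified), "eye" and "orientation" of the camera in the world; the wrist camera has in their place "hand_eye" (4x4, takes a point from camera to tool coordinates, whose origin is the TCP and whose axes are the flange's). Camera axes: x right, y up, looking along -z (the intrinsics and any distortion apply to the point x, -y, -z); pixel columns grow to the right and rows downward; lengths in m; the calibration is good to about 2 mm. A picture is of the moment at which its call begins: read the wrist's pose just before it. There is no depth.
- finish_job(): hands the job in; it is judged then, once.
Trained networks look in the newest picture that a camera, given by its name, has taken for a name from the list of things; names that differ only in an ending like _2 or _b are one class to them, and where a whole thing is asked for, a point or a joint stands for the part that bears it (a point fixed in the world has none). Each returns a list of dicts, best first, with "conf" (0 to 1); they miss things now and then, are a little off and sometimes report something else, mostly with a low value. They report only what shows in the picture. A call takes as long as a camera call.
- silhouettes(camera, target): "region" (384x512 bool, what is visible of it) and "pixel" ([column, row] in pixels, amid what is visible of it).
- spot_point(camera, target): "pixel" ([column, row] in pixels: a listed point, or the origin of a listed thing).
The state is a dict: "clock": time; "qpos": joint angles; "qd": joint speeds; "effort": joint torques, N m; "eef_pos": TCP position; "orientation": TCP orientation; "ft_force": force on the tool from outside, world axes, zero at the start; "torque": the same for the moment, N m; "width": finger opening in m; "grip_force": force on a finger pad.
Only numpy, scipy, OpenCV 4.12 (cv2) and the standard library are available. Lean on these libraries where they do the work, as an engineer would, in place of code of your own. Each camera call takes 0.05 s, during which the arm holds its last target. There are 200 camera calls.

## Working session

There is one attempt and no reset: what is moved stays moved. The work goes in short steps, Python scripts to look and compute and a tool call to move; the robot and the scene stay as the last step left them, time stands still between calls to the robot, and variables do not carry over. Pictures are saved under pics/ and viewed, at most 10 in all, crops included, and the job is handed in when it is done.

```bash
mkdir -p pics; cat > h.py <<'E'
from workcell import *
import numpy as np, cv2
from scipy.spatial.transform import Rotation as R
def cam(name):
    st=get_state(); s=snapshot(name)
    if name=="wrist":
        T=np.array(s["hand_eye"]); Rt=R.from_euler('xyz',st["orientation"],degrees=True).as_matrix()
        s["E"]=Rt@T[:3,3]+np.array(st["eef_pos"]); s["M"]=Rt@T[:3,:3]
    else:
        s["E"]=np.array(s["eye"]); o=np.array(s["orientation"],float)
        s["M"]=o if o.shape==(3,3) else R.from_euler('xyz',o,degrees=True).as_matrix()
    return s
def topos(s,px,z):
    u=cv2.undistortPoints(np.array([[px]],float),np.array(s["K"],float),np.array(s["distortion"],float))[0,0]
    d=s["M"]@np.array([u[0],-u[1],-1]); return s["E"]+d*(z-s["E"][2])/d[2]
E
cat > a.py <<'E'
from h import *
Z=dict(call_top=.03,round_spot=.02,scratch=.02,corner_chip=.02,filler_top=.05,filler=0,tall_jar=0,slim_jar=0,mug=0,stone=0,muller=0,bottle=0,panel=0)
print(get_state())
for c in ("scene","side","wrist"):
    s=cam(c); cv2.imwrite(f"pics/{c}0.png",s["image"][:,:,::-1]); print(c,s.get("orientation"),s["E"])
    for n,z in Z.items():
        for d in spot_point(c,n)[:2]: print(n,round(d["conf"],2),np.round(d["pixel"]),topos(s,d["pixel"],z).round(3))
E
python3 a.py
```

```text
{'clock': 0.0, 'qpos': array([-1.27994206e+01,  1.79595732e+01,  8.58565838e+01,  9.74445321e-04,
        7.62597220e+01, -1.27989983e+01]), 'qd': array([-0.05847644,  0.00775759, -0.01077021,  0.01021219, -0.10068412,
        0.06962144]), 'effort': array([-5.78409599e-04, -4.12261176e+01, -2.59742296e+01, -3.58453699e-04,
        4.11797926e-03, -1.23038126e-05]), 'eef_pos': array([5.24756051e-01, 5.14472504e-05, 2.49416990e-01]), 'orientation': array([-1.79926216e+02, -1.77323209e-02,  8.99993342e+01]), 'ft_force': array([ 0.69281695,  0.2029961 , -0.48724063]), 'torque': array([-0.01104441,  0.01414166,  0.0188133 ]), 'grip_force': 0.0, 'width': 0.0855978842158969}
scene [57.85477932 -0.8940082  62.305186  ] [ 1.38129961 -0.4778686   0.65759325]
call_top 0.67 [167. 228.] [ 0.567 -0.319  0.03 ]
round_spot 0.18 [213. 202.] [ 0.489 -0.144  0.02 ]
corner_chip 0.39 [299. 194.] [0.571 0.134 0.02 ]
filler_top 0.94 [160. 195.] [ 0.419 -0.299  0.05 ]
filler_top 0.69 [116. 237.] [ 0.571 -0.457  0.05 ]
filler 0.72 [163. 205.] [ 0.401 -0.289  0.   ]
tall_jar 0.94 [211. 201.] [ 0.453 -0.139  
[... 1075 characters left out ...]
0.   ]
stone 0.85 [241. 354.] [ 0.321 -0.447  0.   ]
stone 0.67 [318. 328.] [ 0.507 -0.456  0.   ]
muller 0.98 [338. 223.] [ 0.718 -0.184  0.   ]
muller 0.29 [240. 174.] [ 0.522  0.138 -0.   ]
bottle 0.62 [196. 127.] [0.453 0.485 0.   ]
panel 0.57 [237. 171.] [0.517 0.158 0.   ]
panel 0.35 [316. 269.] [ 0.579 -0.308  0.   ]
wrist None [0.52376161 0.07243642 0.37437044]
round_spot 0.8 [205. 115.] [0.473 0.053 0.02 ]
corner_chip 0.89 [287.  21.] [0.557 0.145 0.02 ]
corner_chip 0.16 [326. 255.] [ 0.611 -0.111  0.02 ]
filler 0.9 [178. 365.] [ 0.414 -0.3    0.   ]
tall_jar 0.88 [208. 262.] [ 0.465 -0.131  0.   ]
panel 0.93 [244.  18.] [0.513 0.152 0.   ]
panel 0.59 [453. 111.] [0.752 0.059 0.   ]
```

View pics/side0.png

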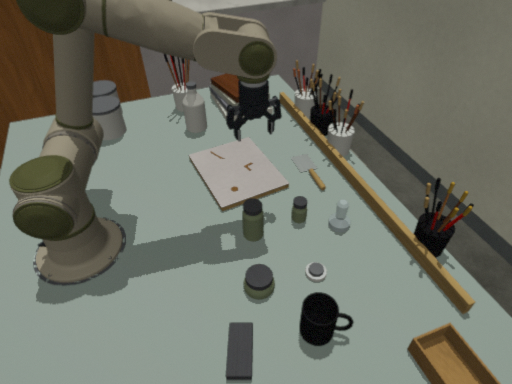

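View pics/wrist0.png

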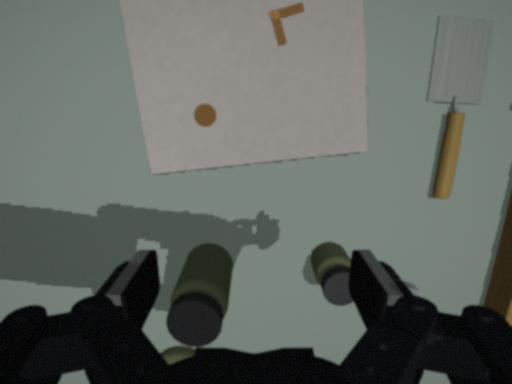

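View pics/scene0.png

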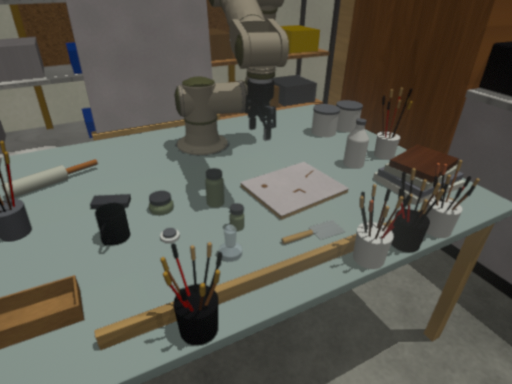

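The pictures confirm the detections. In the side view the button is at (316,271), the filler jar at (259,275), the tall jar at (252,220) and the round spot at (235,190); in the wrist view the spot is at (205,115). Next I shut the fingers and move over to the button for a closer look.

The rows are not in the units I measure in: shifts go in shares of 62.5 mm and turns go in shares of 90 degrees. I convert before sending: -0.04 m is -0.64, -0.03 m is -0.48.

{"api": "inch_along", "payload": {"offsets": [0,-0.48,0.08,0,0,0,0,0,-0.64,0.08,0,0,0,0,0,-0.64,0.08,0,0,0,0,0,-0.64,0.08,0,0,0,0,0,-0.64,0.16,0,0,0,0,0,-0.64,0.16,0,0,0,0,0,-0.32,0,0,0,0,0,0,0,0,0,0,0,0,0,0,0,0,0,0,0]}}

```text
clock: 3.22
eef_pos: [0.565, -0.2487, 0.2502]
orientation: [-180.0, -0.0, 90.1]
ft_force: [0.2, 1.5, -0.6]
width: -0.0
grip_force: 0.0
```

```bash
cat > b.py <<'E'
from h import *
import sys
st=get_state();print(st["eef_pos"],st["orientation"],st["ft_force"],st["width"])
s=cam("wrist"); cv2.imwrite(f"pics/{sys.argv[1]}.png",s["image"][:,:,::-1])
for n,z in dict(call_top=.025,filler_top=.05,round_spot=.02,tall_jar=0,mug=0,muller=0,slim_jar=0).items():
    for d in spot_point("wrist",n)[:1]: print(n,round(d["conf"],2),np.round(d["pixel"],1),topos(s,d["pixel"],z).round(4))
    for d in silhouettes("wrist",n)[:1]: print("  sil",round(d["conf"],2),np.round(d["pixel"],1),topos(s,d["pixel"],z).round(4),d["region"].sum())
E
python3 b.py w1
python3 - <<'E'
from h import *
for c in("scene","side"):
    s=cam(c)
    for n in("call_top",):
        for d in silhouettes(c,n)[:1]: print(c,n,d["conf"],d["pixel"],topos(s,d["pixel"],.025))
E
```

```text
[ 0.56496619 -0.24874132  0.25018545] [-1.79999415e+02 -2.06278464e-02  9.00564793e+01] [ 0.17190868  1.50014378 -0.58249789] -4.9002924173301915e-05
call_top 0.92 [261.3 222.7] [ 0.5726 -0.3154  0.025 ]
  sil 0.85 [260.9 220.3] [ 0.5721 -0.3125  0.025 ] 912
filler_top 0.92 [120.7 217. ] [ 0.4216 -0.2994  0.05  ]
  sil 0.77 [129.5 212.5] [ 0.4318 -0.2942  0.05  ] 4292
tall_jar 0.72 [137.3 201.4] [ 0.4228 -0.2981  0.    ]
  sil 0.62 [135.9  43.8] [ 0.4373 -0.1204  0.    ] 6451
  sil 0.3 [125.8 210.7] [ 0.4072 -0.3101  0.    ] 4324
muller 0.84 [390.1 110. ] [ 0.7175 -0.1897  0.    ]
  sil 0.65 [126.4 209.7] [ 0.4081 -0.3088  0.    ] 4379
  sil 0.96 [311.5  36.6] [ 0.6251 -0.1142  0.    ] 2592
scene call_top 0.65 [168.6, 231.4] [ 0.57892019 -0.31882962  0.025     ]
side call_top 0.45 [314.8, 270.2] [ 0.56469057 -0.32470216  0.025     ]
```

View pics/w1.png

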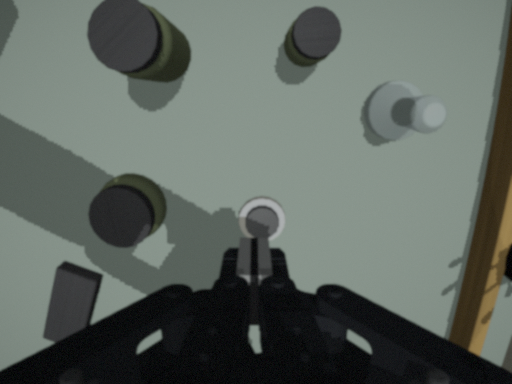

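The wrist view shows the cap whole at (262,221), just ahead of the shut fingers, and the filler lid at (121,216). I'll triangulate both across the cameras, and the round spot as well.

```bash
python3 - <<'E'
from h import *
def ray(s,px):
    a=topos(s,px,0);d=a-s["E"];return s["E"],d/np.linalg.norm(d)
S={c:cam(c) for c in("wrist","scene","side")}
# cap segmentation in side/scene: dark blob inside white ring
P={"call":dict(wrist=(262,221),scene=(170,234.5),side=(316.5,270)),"filler":dict(wrist=(121.5,216.5),scene=(160,196),side=(258.5,272))}
for n,p in P.items():
    A=np.zeros((3,3));b=np.zeros(3)
    for c,px in p.items():
        e,d=ray(S[c],px);Q=np.eye(3)-np.outer(d,d);A+=Q;b+=Q@e
    X=np.linalg.solve(A,b);print(n,X.round(4))
    for c,px in p.items():print("  ",c,topos(S[c],px,X[2]).round(4),topos(S[c],px,.05).round(4))
ims=[cv2.resize(S[c]["image"][int(v)-30:int(v)+30,int(u)-40:int(u)+40],(400,300),interpolation=cv2.INTER_CUBIC)for c,(u,v) in list(P["call"].items())[1:]]
cv2.imwrite("pics/c1.png",np.hstack(ims)[:,:,::-1])
E
```

```text
call [ 0.5748 -0.3176  0.0111]
   wrist [ 0.5737 -0.3201  0.0111] [ 0.5726 -0.3048  0.05  ]
   scene [ 0.5771 -0.3158  0.0111] [ 0.6254 -0.3255  0.05  ]
   side [ 0.5749 -0.3175  0.0111] [ 0.5585 -0.3407  0.05  ]
filler [ 0.4226 -0.2977  0.0515]
   wrist [ 0.4233 -0.2994  0.0515] [ 0.4226 -0.3     0.05  ]
   scene [ 0.426  -0.2994  0.0515] [ 0.4237 -0.2989  0.05  ]
   side [ 0.4214 -0.2941  0.0515] [ 0.4217 -0.2931  0.05  ]
```

View pics/c1.png

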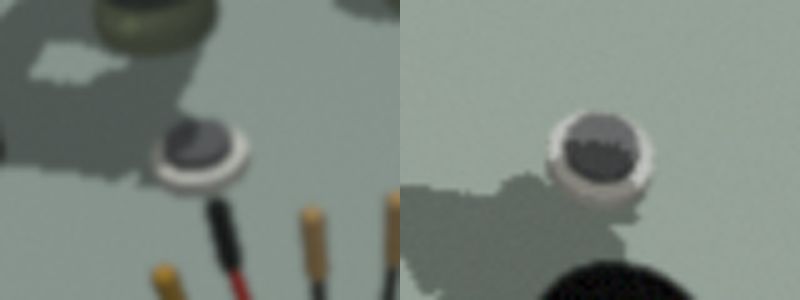

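The crop puts the cap centre at scene (169.6,232.4) and side (316,269.2). That gives about (0.572, -0.319) with the top at 0.02–0.025 m. I'll go above it and down towards it.

Scaled: 0.05 m is 0.8, 0.04 m is 0.64.

{"api": "inch_along", "payload": {"offsets": [0,-0.56,0.064,0,0,0,0,0,-0.56,0.048,0,0,0,0,0,0,0,0,0,0,0,0,0,0,0.64,0,0,0,0,0,0,0.8,0,0,0,0,0,0,0.8,0,0,0,0,0,0,0.64,0,0,0,0,0,0,0,0,0,0,0,0,0,0,0,0,0]}}

```text
clock: 5.45
eef_pos: [0.5729, -0.3202, 0.0722]
orientation: [179.9, 0.1, 90.0]
ft_force: [-0.4, -0.1, 0.8]
width: 0.0002
grip_force: 0.0
```

Scaled: 0.005 m is 0.08, 0.004 m is 0.064.

{"api": "inch_along", "payload": {"offsets": [0,0,0,0.08,0,0,0,0,0,0,0.08,0,0,0,0,0,0,0.064,0,0,0,0,0,0,0.064,0,0,0,0,0,0,0,0,0,0]}}

```text
clock: 6.08
eef_pos: [0.5719, -0.3199, 0.0516]
orientation: [-180.0, -0.0, 90.0]
ft_force: [-0.4, 0.6, 0.6]
width: -0.0
grip_force: 0.0
```

Measured z is 0.052, so the fingertips are at 0.033 with no contact yet.

Scaled: 0.003 m is 0.048.

{"api": "inch_along", "payload": {"offsets": [0,0,0,0.048,0,0,0,0,0,0,0.048,0,0,0,0,0,0,0,0,0,0]}}

```text
clock: 6.45
eef_pos: [0.5719, -0.3199, 0.0457]
orientation: [-180.0, -0.0, 90.0]
ft_force: [-0.7, 0.8, -0.7]
width: 0.0001
grip_force: 0.0
```

{"api": "inch_along", "payload": {"offsets": [0,0,0,0.032,0,0,0,0,0,0,0.032,0,0,0,0,0,0,0,0,0,0]}}

```text
clock: 6.82
eef_pos: [0.5719, -0.3199, 0.0418]
orientation: [-180.0, -0.0, 90.0]
ft_force: [-0.5, 0.2, -0.2]
width: -0.0003
grip_force: 0.0
```

Scaled: 0.002 m is 0.032.

{"api": "inch_along", "payload": {"offsets": [0,0,0,0.032,0,0,0,0,0,0,0.032,0,0,0,0,0,0,0,0,0,0]}}

```text
clock: 7.2
eef_pos: [0.5721, -0.3201, 0.0381]
orientation: [180.0, 0.0, 90.0]
ft_force: [-0.9, -0.3, 3.3]
width: -0.0001
grip_force: 1.4
```

{"api": "inch_along", "payload": {"offsets": [0,0,0,0.032,0,0,0,0,0,0,0,0,0,0]}}

```text
clock: 7.45
eef_pos: [0.5721, -0.3201, 0.0361]
orientation: [180.0, 0.0, 90.0]
ft_force: [-0.0, 0.0, 4.4]
width: 0.0002
grip_force: 2.0
```

Scaled: 0.002 m is 0.032.

{"api": "inch_along", "payload": {"offsets": [0,0,0,0.032,0,0,0,0,0,0,0,0,0,0]}}

```text
clock: 7.7
eef_pos: [0.5722, -0.3201, 0.0347]
orientation: [180.0, 0.0, 90.0]
ft_force: [-1.9, 1.1, 9.6]
width: 0.0002
grip_force: 4.5
```

{"api": "inch_along", "payload": {"offsets": [0,0,0,0.016,0,0,0,0,0,0,0,0,0,0]}}

```text
clock: 7.95
eef_pos: [0.5722, -0.3202, 0.0346]
orientation: [180.0, 0.0, 90.0]
ft_force: [-5.5, 2.8, 15.5]
width: 0.0
grip_force: 7.7
```

The button is at its stop (z holds while the force climbs to 15 N), so it is pressed. I'll raise the hand and go towards the spot.

Scaled: -0.05 m is -0.8, -0.02 m is -0.32.

{"api": "inch_along", "payload": {"offsets": [0,0,0,-0.32,0,0,0,0,0,0,-0.8,0,0,0,0,0,0,-0.8,0,0,0,0,0,0,-0.8,0,0,0,0,0,0,-0.64,0,0,0,0,0,0,0,0,0,0]}}

```text
clock: 8.7
eef_pos: [0.5727, -0.3204, 0.2468]
orientation: [179.7, 0.2, 90.0]
ft_force: [-0.1, -0.4, -1.7]
width: 0.0003
grip_force: 0.0
```

{"api": "inch_along", "payload": {"offsets": [0,0.48,-0.16,0,0,0,0,0,0.64,-0.24,0,0,0,0,0,0.64,-0.24,0,0,0,0,0,0.64,-0.24,0,0,0,0,0,0.64,-0.24,0,0,0,0,0,0.64,-0.24,0,0,0,0,0,0.64,-0.224,0,0,0,0,0,0.48,0,0,0,0,0,0,0.32,0,0,0,0,0,0,0,0,0,0,0,0,0,0,0,0,0,0,0]}}

```text
clock: 10.07
eef_pos: [0.4728, -0.0005, 0.2426]
orientation: [-179.9, 0.0, 90.0]
ft_force: [0.8, -0.2, -0.0]
width: -0.0001
grip_force: 0.0
```

```bash
python3 b.py w2
```

```text
[ 0.47283568 -0.00052153  0.24256422] [-1.79945117e+02  1.00074270e-03  8.99872901e+01] [ 0.82319802 -0.16150404 -0.03428999] -9.000405641683423e-05
  sil 0.57 [335.8  11.2] [0.5501 0.1518 0.025 ] 544
round_spot 0.67 [253.7 115. ] [0.4715 0.0531 0.02  ]
  sil 0.93 [251.8 118.1] [0.4695 0.0499 0.02  ] 428
  sil 0.56 [251.8 340.7] [ 0.4687 -0.2487  0.    ] 361
muller 0.88 [435.1 301.2] [ 0.7152 -0.1888  0.    ]
  sil 0.97 [448.6 313.9] [ 0.7389 -0.2102  0.    ] 2809
slim_jar 0.85 [371.7 256.6] [ 0.6196 -0.1204  0.    ]
  sil 0.85 [382.8 274. ] [ 0.6371 -0.1455  0.    ] 2455
```

View pics/w2.png

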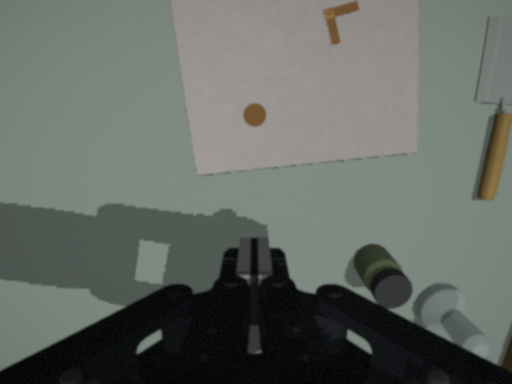

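The round spot shows at (254,115), which puts it at (0.472, 0.053). That agrees with the earlier measurement. I'll go there with the TCP at z ≈ 0.064, so the tips are 25 mm above the panel.

Scaled: 0.05 m is 0.8, 0.02 m is 0.32.

{"api": "inch_along", "payload": {"offsets": [0,0.432,0,0,0,0,0,0,0.416,0,0,0,0,0,0,0,0,0,0,0,0,0,0,0,0.64,0,0,0,0,0,0,0.8,0,0,0,0,0,0,0.64,0,0,0,0,0,0,0.32,0,0,0,0,0,0,0,0,0,0,0,0,0,0,0,0,0]}}

```text
clock: 11.95
eef_pos: [0.4736, 0.0525, 0.0939]
orientation: [179.9, 0.0, 90.0]
ft_force: [0.1, 0.3, -0.0]
width: -0.0002
grip_force: 0.0
```

Scaled: 0.015 m is 0.24, 0.013 m is 0.208.

{"api": "inch_along", "payload": {"offsets": [0,0,0,0.24,0,0,0,0,0,0,0.208,0,0,0,0,0,0,0,0,0,0,0,0,0,0,0,0,0,0,0,0,0,0,0,0,0,0,0,0,0,0,0,0,0,0,0,0,0,0,0,0,0,0,0,0,0,0,0,0,0,0,0,0,0,0,0,0,0,0,0,0,0,0,0,0,0,0,0,0,0,0,0,0,0]}}

```text
clock: 13.45
eef_pos: [0.473, 0.053, 0.065]
orientation: [-180.0, 0.0, 90.0]
ft_force: [0.4, -0.1, -0.0]
width: -0.0
grip_force: 0.0
```

```bash
python3 - <<'E'
from h import *
s=cam("side");cv2.imwrite("pics/s2.png",cv2.resize(s["image"][120:260,150:340],(760,560),interpolation=cv2.INTER_CUBIC)[:,:,::-1])
E
```

```text
(no output)
```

View pics/s2.png

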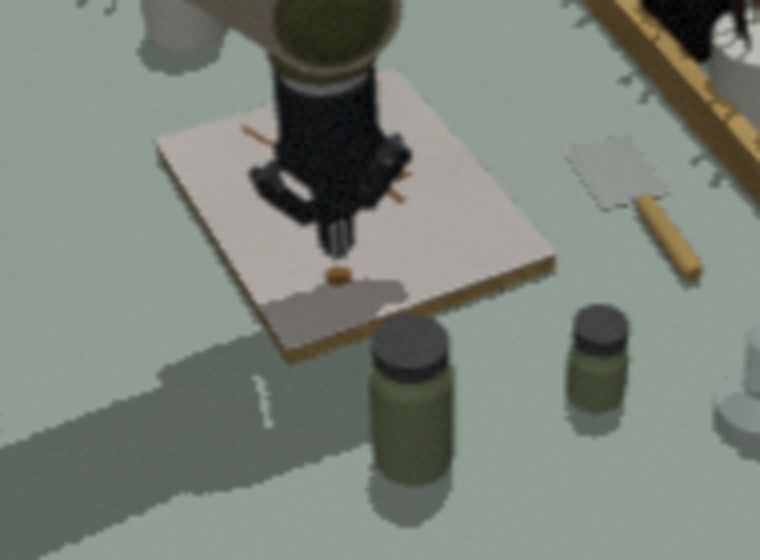

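The fingertips, at (340,252) in the crop, are directly above the spot at (338,275). I'll hold a while longer, then rise and move to the filler at (0.4225, -0.298).

Scaled: -0.05 m is -0.8, -0.04 m is -0.64.

{"api": "inch_along", "payload": {"offsets": [0,0,0,0,0,0,0,0,0,0,0,0,0,0,0,0,0,0,0,0,0,0,0,0,0,0,0,0,0,0,0,0,0,0,0,0,0,0,0,0,0,0,0,0,0,-0.48,0,0,0,0,0,0,-0.8,0,0,0,0,0,0,-0.8,0,0,0,0,0,0,-0.64,0,0,0,0,0,0,-0.32,0,0,0,0,0,0,0,0,0,0]}}

```text
clock: 15.0
eef_pos: [0.4734, 0.0529, 0.2559]
orientation: [179.9, 0.0, 90.0]
ft_force: [0.2, 0.4, -0.2]
width: 0.0001
grip_force: 0.0
```

{"api": "inch_along", "payload": {"offsets": [0,-0.48,-0.08,0,0,0,0,0,-0.64,-0.08,0,0,0,0,0,-0.64,-0.08,0,0,0,0,0,-0.64,-0.08,0,0,0,0,0,-0.64,-0.08,0,0,0,0,0,-0.64,-0.16,0,0,0,0,0,-0.64,-0.16,0,0,0,0,0,-0.48,-0.08,0,0,0,0,0,0,0,0,0,0,0,0,0,0,0,0,0,0]}}

```text
clock: 16.25
eef_pos: [0.4229, -0.2463, 0.2541]
orientation: [-179.9, -0.1, 90.0]
ft_force: [0.2, 0.2, 1.0]
width: -0.0
grip_force: 0.0
```

```bash
python3 b.py w3
```

```text
[ 0.42290022 -0.24627353  0.25410949] [-1.79937090e+02 -7.82858449e-02  9.00088318e+01] [0.19140047 0.15390936 0.99822566] -9.602458869164351e-06
call_top 0.69 [382.5 224.1] [ 0.5724 -0.3164  0.025 ]
  sil 0.92 [381.7 219.2] [ 0.5707 -0.3103  0.025 ] 915
filler_top 0.62 [253.2 222.6] [ 0.421  -0.3042  0.05  ]
  sil 0.63 [309.9  43.7] [ 0.4741 -0.1255  0.05  ] 5366
round_spot 0.49 [252.1 204. ] [ 0.4197 -0.2931  0.02  ]
tall_jar 0.67 [296.3  57.1] [ 0.4678 -0.132   0.    ]
  sil 0.72 [311.6  42.6] [ 0.4839 -0.117   0.    ] 5289
muller 0.55 [503.8 114.7] [ 0.7171 -0.1893  0.    ]
  sil 0.65 [498.9 116.1] [ 0.711  -0.1911  0.    ] 1405
slim_jar 0.6 [433.3  49.9] [ 0.6197 -0.1211  0.    ]
  sil 0.7 [450.9  43.6] [ 0.6394 -0.1136  0.    ] 3360
```

View pics/w3.png

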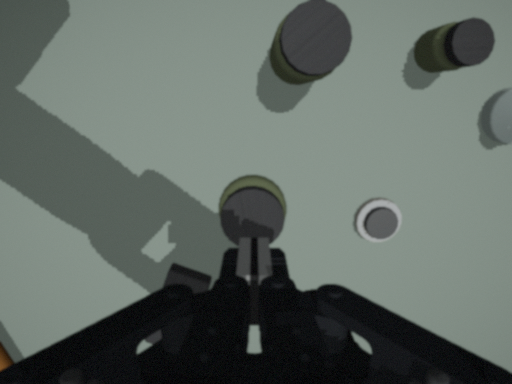

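The lid circle is centred near (253,217), which gives (0.421, -0.299) and matches the earlier fix. I'll go down to TCP z ≈ 0.095, so the tips are 26 mm above the lid.

Scaled: 0.05 m is 0.8, -0.026 m is -0.416.

{"api": "inch_along", "payload": {"offsets": [0,-0.432,-0.016,0,0,0,0,0,-0.416,0,0,0,0,0,0,0,0,0,0,0,0,0,0,0,0.64,0,0,0,0,0,0,0.8,0,0,0,0,0,0,0.48,0,0,0,0,0,0,0.16,0,0,0,0,0,0,0,0,0,0,0,0,0,0,0,0,0]}}

```text
clock: 18.12
eef_pos: [0.4225, -0.3004, 0.1263]
orientation: [179.9, 0.1, 90.0]
ft_force: [0.4, 0.3, 0.2]
width: -0.0003
grip_force: 0.0
```

Scaled: 0.015 m is 0.24.

{"api": "inch_along", "payload": {"offsets": [0,0,0,0.24,0,0,0,0,0,0,0.24,0,0,0,0,0,0,0,0,0,0,0,0,0,0,0,0,0,0,0,0,0,0,0,0,0,0,0,0,0,0,0,0,0,0,0,0,0,0,0,0,0,0,0,0,0,0,0,0,0,0,0,0,0,0,0,0,0,0,0,0,0,0,0,0,0,0,0,0,0,0,0,0,0]}}

```text
clock: 19.62
eef_pos: [0.422, -0.3, 0.095]
orientation: [-180.0, -0.0, 90.0]
ft_force: [-0.3, -0.0, -0.6]
width: 0.0004
grip_force: 0.0
```

```bash
python3 - <<'E'
from h import *
a=[]
for c,(u,v) in dict(side=(258,265),scene=(160,190)).items():
    s=cam(c);a.append(cv2.resize(s["image"][v-50:v+50,u-35:u+35],(350,500),interpolation=cv2.INTER_CUBIC))
cv2.imwrite("pics/s3.png",np.hstack(a)[:,:,::-1])
E
```

```text
(no output)
```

View pics/s3.png

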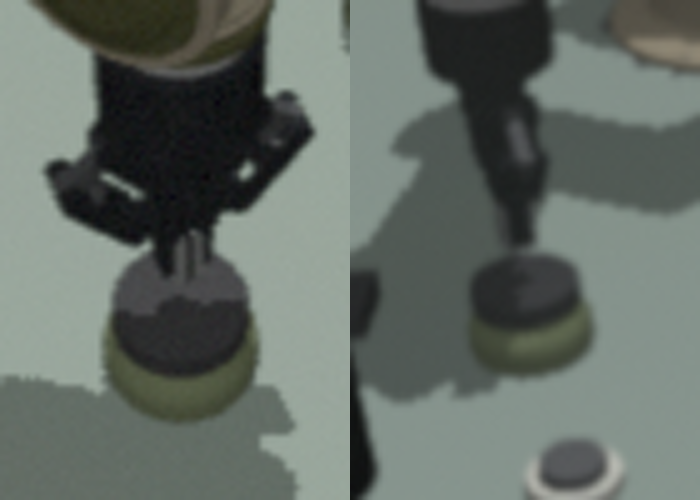

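The fingertips hang centred over the lid in both views (side crop about (185,275), scene crop about (520,245)). I'll hold, then rise and settle.

Scaled: -0.05 m is -0.8, -0.03 m is -0.48.

{"api": "inch_along", "payload": {"offsets": [0,0,0,0,0,0,0,0,0,0,0,0,0,0,0,0,0,0,0,0,0,0,0,0,0,0,0,0,0,0,0,0,0,0,0,0,0,0,0,0,0,0,0,0,0,0,0,0,0,0,0,0,-0.48,0,0,0,0,0,0,-0.8,0,0,0,0,0,0,-0.8,0,0,0,0,0,0,-0.8,0,0,0,0,0,0,-0.32,0,0,0]}}

```text
clock: 21.22
eef_pos: [0.4223, -0.3003, 0.298]
orientation: [179.8, 0.2, 90.0]
ft_force: [-0.1, 0.3, -0.2]
width: 0.0001
grip_force: 0.0
```

{"api": "inch_along", "payload": {"offsets": [0,0,0,0,0,0,0,0,0,0,0,0,0,0,0,0,0,0,0,0,0,0,0,0,0,0,0,0]}}

```text
clock: 21.72
eef_pos: [0.4219, -0.2999, 0.2943]
orientation: [-180.0, -0.1, 90.0]
ft_force: [0.1, 0.1, 0.1]
width: -0.0001
grip_force: 0.0
```

```bash
python3 -c "
from workcell import *
assert get_state()['eef_pos'][2]>.25
print(finish_job())"
```

```text
the job is handed in; nothing more can be done
None
```

I pressed the call button to its stop, pointed at the round spot and then the filler jar for about 2 s each with the tips about 25 mm above, and handed the job in with the hand at 0.29 m; no contact showed apart from the button press, and no verdict was returned.

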